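# Make up two botanical specimen boxes for a drawing class

### The arm

A 6-joint arm with a two-finger parallel gripper is mounted at the origin on the work surface. World frame = base frame: x ahead of the robot, y to its left, z up, the work surface at z = 0. Lengths are in m, angles in rad, forces in N, time in s.
With the tool pointing down it reaches from about 0.325 to 0.9 m from the base axis. Payload 6.1 kg.
Tool frame: the origin (TCP) lies at the very end of the fingers, on their centre line; the grasp point (between the pads) lies 19 mm behind it (grip_depth is the distance from the TCP to the grasp point, in m); z points along the fingers, y is the direction in which the jaws open and shut (so a half turn about z gives the same grasp; the last joint's range is limited). The gripper opens to 85 mm and grips with 20 to 120 N. Pads are 22 mm wide; open, the fingers measure 114 mm over their backs; the gripper's body (76 mm by 85 mm) begins 54 mm behind the grasp point. The pads swing forward as they close: fully open they stand 13 mm farther back than shut.
Start: joints at [1.125, 0.22, 1.526, -0, 1.395, -0.126], TCP at [0.196, 0.593, 0.231] pointing down, gripper open.
Joint ranges: [-2.98, 2.98], [-0.91, 2.08], [0.09, 2.57], [-1.24, 4.39], [0.2, 2.65], [-2.68, 2.68]. Speed limits (rad/s): [2.57, 2.57, 3.01, 3.14, 3.14, 3.14].

### API

Orientations are given as [roll, pitch, yaw] about the fixed x, y, z axes, in that order (R = Rz(yaw) Ry(pitch) Rx(roll)).
In Python, from station import sense, grab_frame, sign_off, recognise, grip_depth gives the robot as it stands. The module is installed in compiled form; this text tells all that it offers.
- The arm moves only by the tool drive_tool, never from a script. Its argument "targets" is a list that holds one entry, the list of rows, each a list of 4 numbers: the shift along the world's x, y, z in mm, then the turn about the world's z in degrees. In form: [[[x, y, z, yaw], ...]]. A call has 1 to 10 rows; each row is the pose to reach, as a shift and turn from the pose commanded when the call began; what a row does not reach only later rows make up. A row lasts 1/10 s, in which the tool goes at most 50 mm and 8.59 degrees, less where a joint would pass 70% of its speed; a pose out of reach is approached as far as the arm can. A call with a gripper value outside its range is refused whole. "fingers" is the opening in per cent of the stroke, from 0 (shut) to 100 (fully open), set as the call begins (left out, the last holds). The fingers move at their own pace and stop on an object; "squeeze" is the grip in N (left out, the last holds). Time passes only in rows, so rows that repeat a pose let the fingers close. It gives the time, the measured TCP pose, the force and the opening at its end, in the units of the state.
- sense(): the state, without advancing time (a new reading comes with each control period).
- grab_frame(name): name is "scene" or "top" or "wrist"; returns a dict with "img" (480x640x3 uint8, red, green, blue), "K" (3x3 intrinsics, pixels), "k1" (the pictures are not rectified: a ray, as slopes to the right and down, at radius r is drawn at 1 + k1 r^2 times it, then the intrinsics apply), "R" (3x3) and "t" (3): a world point X has camera coordinates R X + t. Camera axes: x right, y down, z forward; pixel columns grow to the right and rows downward; lengths in m; the calibration is good to about 2 mm. A picture is of the moment at which its call begins. There is no depth.
- sign_off(): hands the job in, once; it reports no verdict.
Trained networks look in the newest picture that a camera, given by its name, has taken for a name from the list of things; names that differ only in an ending like _2 or _b are one class to them, and where a whole thing is asked for, a point or a joint stands for the part that bears it (a point fixed in the world has none). Each returns a list of dicts, best first, with "score" (0 to 1); they miss things now and then, are a little off and sometimes report something else, mostly with a low value. They report only what shows in the picture. A call takes as long as a camera call.
- recognise(camera, target): "pixel" ([column, row] in pixels, amid what is visible of it).
The state is a dict: "time_s": time; "joints": joint angles; "qvel": joint speeds; "joint_efforts": joint torques, N m; "eef_pos": TCP position; "tool_rot": TCP orientation; "wrist_force": force on the tool from outside, world axes, zero at the start; "ft_torque": the same for the moment, N m; "width": finger opening in m.
Only numpy, scipy, OpenCV 4.12 (cv2) and the standard library are available. Lean on these libraries where they do the work, as an engineer would, in place of code of your own. Each camera call takes 0.05 s, during which the arm holds its last target.

### The job

Make up the two specimen boxes for the drawing class from the stock on the table. The three-compartment box gets the large pine cone and the small pine cone in its two end compartments, with the squat glass jar of seeds in the middle one between them; the two-compartment box gets the lotus pod and the short log piece, one in each compartment. Set every piece down, without dropping it, upright on the bottom of its compartment, and leave the flat wood slice and the corked bottle where they are.

Things in the scene. Friction and masses are not known exactly. Their poses are not given: they have to be found in the camera images.
- long_box: Shallow open wooden box, three equal compartments in a row, loose (0.5 kg), 248 mm long (x axis) by 90 wide (y), walls 20 high, 5 thick; white dividers 5 thick. Compartments 76 (x) by 80 mm (y) inside, centres at x = -81, 0, +81 mm, y = 0; their floors 5 mm above the origin, which is the centre of the underside. Flat on the table, x roughly away from the robot.
- short_box: Shallow open wooden box like the long one but with only two equal compartments, loose (0.36 kg): 167 mm long (x) by 90 wide (y), walls 20 high, 5 thick, one white divider. Compartments 76 (x) by 80 mm (y) inside, centres at x = -40.5 and +40.5 mm, y = 0; floors 5 mm above the origin, which is the centre of the underside.
- large_cone: Large brown pine cone, standing on its flat foot with the tip up, 65 mm high, widest 54 mm in diameter with straight sides from 22 to 38 mm above the foot, foot 34 mm in diameter, about 45 g. Origin at the centre of its underside, z up along its axis.
- small_cone: Small pine cone, standing tip up, 50 mm high, widest 40 mm in diameter with straight sides from 20 to 34 mm above the foot, foot 26 mm in diameter, about 25 g. Origin at the centre of its underside, z up along its axis.
- squat_jar: Squat clear glass jar of seeds with a flat aluminium screw lid, 50 mm in diameter, 58 mm high (lid from 45 mm up, 49 mm in diameter), about 130 g, standing upright. Origin at the centre of its underside, z up.
- lotus_pod: Dry lotus seed pod like a small shower head, its flat round top pitted with dark seed holes: 60 mm in diameter with straight sides from 33 to 46 mm above its foot, 47.5 mm high, tapering down to a foot 32 mm in diameter, about 30 g, standing. Origin at the centre of its underside, z up.
- log_piece: Short upright length of branch with bark and sawn ends showing rings, 48 mm in diameter, 52 mm high (taller than wide), about 65 g. Origin at the centre of its underside, z up.
- flat_slice: Bystander: flat slice of a thicker branch, 68 mm in diameter and only 14 mm high, loose, lying flat. Stays where it is. Origin at the centre of its underside, z up.
- corked_bottle: Stays in place: slim glass bottle of seeds with a cork, 40 mm in diameter, neck 23, 86 high, loose. Origin at the centre of its underside, z up. All stock stands on the bare table between the two boxes in three rows about 125 mm apart; in the same rows, not listed, stand two low fixed chip punnets (62 by 84 mm, 24 high, contents up to 35).

How it is judged:
At the end, for the whole second after the job is handed in: Cones in the end compartments of the long box, squat jar in its middle one, lotus pod and log piece one per compartment of the short box, all at rest: within 25 mm along, 28 mm across of the compartment centre, underside below 9 mm over the box underside, tilt under 0.12 rad; boxes flat (((x of large_cone in the frame of long_box between 0.056 and 0.106 m and y of large_cone in the frame of long_box between -0.028 and 0.028 m and z of each of large_cone, small_cone in the frame of long_box below 0.009 m and x of small_cone in the frame of long_box between -0.106 and -0.056 m and y of small_cone in the frame of long_box between -0.028 and 0.028 m) or (x of large_cone in the frame of long_box between -0.106 and -0.056 m and y of large_cone in the frame of long_box between -0.028 and 0.028 m and z of each of large_cone, small_cone in the frame of long_box below 0.009 m and x of small_cone in the frame of long_box between 0.056 and 0.106 m and y of small_cone in the frame of long_box between -0.028 and 0.028 m)) and x of squat_jar in the frame of long_box between -0.025 and 0.025 m and y of squat_jar in the frame of long_box between -0.028 and 0.028 m and z of squat_jar in the frame of long_box below 0.009 m and ((x of lotus_pod in the frame of short_box between 0.0155 and 0.0655 m and y of lotus_pod in the frame of short_box between -0.028 and 0.028 m and z of each of lotus_pod, log_piece in the frame of short_box below 0.009 m and x of log_piece in the frame of short_box between -0.0655 and -0.0155 m and y of log_piece in the frame of short_box between -0.028 and 0.028 m) or (x of lotus_pod in the frame of short_box between -0.0655 and -0.0155 m and y of lotus_pod in the frame of short_box between -0.028 and 0.028 m and z of each of lotus_pod, log_piece in the frame of short_box below 0.009 m and x of log_piece in the frame of short_box between 0.0155 and 0.0655 m and y of log_piece in the frame of short_box between -0.028 and 0.028 m)) and angle between each of large_cone, small_cone, squat_jar, lotus_pod, log_piece's own z axis and vertical below 0.12 rad and linear speed of each of large_cone, small_cone, squat_jar, lotus_pod, log_piece below 0.02 m/s and angular speed of each of large_cone, small_cone, squat_jar, lotus_pod, log_piece below 0.2 rad/s and angle between each of long_box, short_box's own z axis and vertical below 0.03 rad and height (world z) of each of long_box, short_box below 0.004 m); the robot touches nothing.
It fails at once if the flat slice is pushed more than 30 mm from its place (distance of flat_slice from where it was at the start of the episode above 0.03 m).
It fails at once if the corked bottle is pushed more than 30 mm from its place (distance of corked_bottle from where it was at the start of the episode above 0.03 m).
It fails at once if the corked bottle is tipped over (angle between corked_bottle's own z axis and vertical above 0.5 rad).
It fails at once if a piece for the boxes is dropped: nothing touches it while its underside is over 30 mm above the table ((height (world z) of large_cone above 0.03 m and contact force between large_cone and anything else below 0.02 N) or (height (world z) of small_cone above 0.03 m and contact force between small_cone and anything else below 0.02 N) or (height (world z) of squat_jar above 0.03 m and contact force between squat_jar and anything else below 0.02 N) or (height (world z) of lotus_pod above 0.03 m and contact force between lotus_pod and anything else below 0.02 N) or (height (world z) of log_piece above 0.03 m and contact force between log_piece and anything else below 0.02 N)).
It also fails if it takes over 112 s, if anything falls off the work surface, if the arm or the gripper's body presses on something with over 40 N, if the wrist force passes 120 N, or if a joint passes its speed limit or range.

## Working session

There is one attempt and no reset: what is moved stays moved. The work goes in short steps, Python scripts to look and compute and a tool call to move; the robot and the scene stay as the last step left them, time stands still between calls to the robot, and variables do not carry over. Pictures are saved under pics/ and viewed, and the job is handed in when it is done.

Besides the shell and the picture viewer there is one more tool, called after ">>>" as a command line: name --argument value ..., lists and objects as JSON in quotes. drive_tool: Moves the arm, as the interface text tells. Its arguments: {"type":"object","properties":{"targets":{"type":"array","items":{"type":"array","items":{"type":"array","items":{"type":"number"}}}},"fingers":{"type":"number"},"squeeze":{"type":"number"}},"required":["targets"]}

```bash
mkdir -p pics
cat > h.py <<'E'
import numpy as np, cv2
from station import *
def save(name,fn):
    f=grab_frame(name); cv2.imwrite('pics/'+fn,f['img'][:,:,::-1]); return f
def ray(f,px):
    K=np.array(f['K']);u=(px[0]-K[0,2])/K[0,0];v=(px[1]-K[1,2])/K[1,1]
    k=f['k1'];x,y=u,v
    for _ in range(20):
        s=1+k*(x*x+y*y); x,y=u/s,v/s
    R=np.array(f['R']);t=np.array(f['t'])
    return -R.T@t, R.T@np.array([x,y,1])
def at(f,px,z):
    c,d=ray(f,px); return c+d*(z-c[2])/d[2]
def proj(f,X):
    p=np.array(f['R'])@np.array(X)+np.array(f['t']); x,y=p[0]/p[2],p[1]/p[2]
    s=1+f['k1']*(x*x+y*y); K=np.array(f['K']); return np.array([K[0,0]*x*s+K[0,2],K[1,1]*y*s+K[1,2]])
def tri(obs):
    A=0;b=0
    for f,px in obs:
        c,d=ray(f,px); d=d/np.linalg.norm(d); P=np.eye(3)-np.outer(d,d); A=A+P;b=b+P@c
    return np.linalg.solve(A,b)
E
python3 - <<'E'
from h import *
np.set_printoptions(precision=4,suppress=True)
for n in ['scene','top','wrist']:
    f=save(n,n+'0.png'); c=-np.array(f['R']).T@f['t']; print(n,c,f['k1'],f['K'][0][0])
    for o in "long_box short_box large_cone small_cone squat_jar lotus_pod log_piece flat_slice corked_bottle".split():
        print(o,[(np.round(r['pixel'],1).tolist(),round(r['score'],2),at(f,r['pixel'],.03)[:2].round(3).tolist()) for r in recognise(n,o)[:3]])
print(sense())
E
```

```text
scene [0.9199 0.2687 0.7459] -0.009922804492466164 534.2690863687959
long_box [([522.8, 356.3], 0.77, [0.531, 0.314])]
short_box [([221.9, 159.2], 0.6, [0.541, -0.273])]
large_cone [([439.2, 236.0], 0.86, [0.434, 0.113])]
small_cone [([330.0, 251.3], 0.62, [0.568, -0.004])]
squat_jar [([283.8, 299.7], 0.66, [0.678, -0.004])]
lotus_pod [([347.0, 348.7], 0.85, [0.679, 0.117])]
log_piece [([219.6, 262.8], 0.71, [0.694, -0.123])]
flat_slice [([319.5, 171.0], 0.8, [0.452, -0.122]), ([347.6, 349.0], 0.2, [0.679, 0.117])]
corked_bottle [([384.3, 203.9], 0.66, [0.438, 0.007])]
top [ 0.4464 -0.0151  0.7591] -0.032778845701557174 459.2516703650952
long_box [([128.4, 288.2], 0.64, [0.506, 0.297])]
short_box [([490.2, 268.2], 0.62, [0.521, -0.283])]
large_cone [([238.2, 329.9], 0.62, [0.436, 0.12])]
small_cone [([312.9, 243.9], 0.65, [0.569, -0.001])]
squat_jar [([314.2, 177.9], 0.89, [0.679, -0.006])]
lotus_pod []
log_piece [([378.7, 166.8], 0.93, [0.695, -0.113])]
flat_slice [([398.0, 324.5], 0.69, [0.437, -0.13]), ([239.5, 331.0], 0.37, [0.434, 0.118]), ([314.1, 246.6], 0.22, [0.564, -0.003])]
corked_bottle [([312.3, 323.8], 0.56, [0.442, 0.004])]
wrist [0.1175 0.6199 0.3751] 0.01781724089732374 404.2173699127535
long_box []
short_box []
large_cone []
small_cone []
squat_jar []
lotus_pod []
log_piece []
flat_slice []
corked_bottle []
{'time_s': 1.5, 'joints': array([ 1.1249,  0.2204,  1.5265, -0.    ,  1.3947, -0.1261]), 'qvel': array([ 0.0002,  0.0003,  0.0007,  0.0006, -0.0016, -0.0003]), 'joint_efforts': array([ -0.0007, -49.6841, -38.9718,  -0.0003,   0.0011,  -0.    ]), 'eef_pos': array([0.1965, 0.5933, 0.2313]), 'tool_rot': array([3.1416, 0.    , 2.8217]), 'wrist_force': array([ 0.1386,  0.6493, -0.2349]), 'ft_torque': array([ 0.0005,  0.0116, -0.0436]), 'width': 0.08532657250029588}
```

View pics/top0.png

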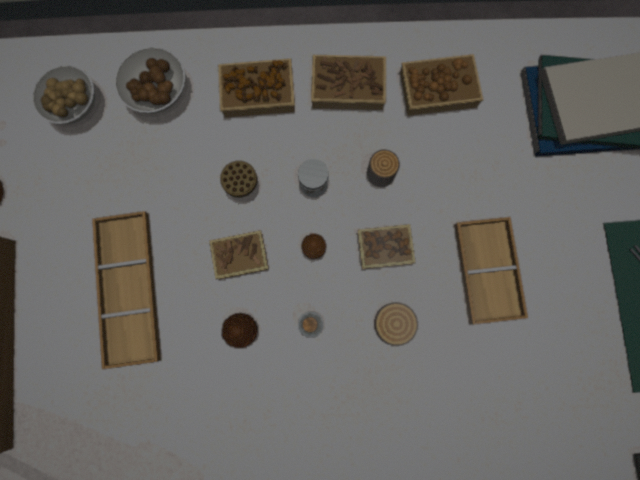

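View pics/scene0.png

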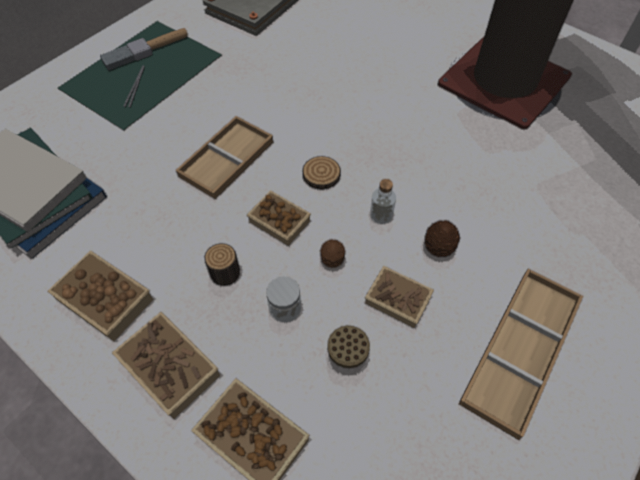

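Run:
```python
import cv2,numpy as np
a=cv2.imread('pics/top0.png'); b=cv2.imread('pics/scene0.png')
def mosaic(im,cs,fn,h=25,s=5):
    ts=[]
    for c in cs:
        x,y=c; t=cv2.resize(im[y-h:y+h,x-h:x+h],None,fx=s,fy=s,interpolation=cv2.INTER_CUBIC)
        t=np.clip(t*1.5,0,255).astype(np.uint8)
        for k in range(0,2*h,10):
            cv2.putText(t,str(x-h+k),(k*s,10),0,.35,(0,0,255),1);cv2.putText(t,str(y-h+k),(0,k*s+4),0,.35,(255,0,0),1)
            cv2.line(t,(k*s,0),(k*s,2*h*s),(0,0,255) ,1) if 0 else None
            t[k*s,::4]=(255,0,0); t[::4,k*s]=(0,0,255)
        ts.append(t)
    while len(ts)%3: ts.append(ts[0]*0)
    cv2.imwrite(fn,np.vstack([np.hstack(ts[i:i+3]) for i in range(0,len(ts),3)]))
mosaic(a,[(238,179),(313,177),(383,167),(239,330),(314,246)],'pics/mt.png')
mosaic(b,[(348,347),(284,298),(222,263),(442,238),(333,252)],'pics/ms.png')
def c(im,r,s,fn):
    x0,y0,x1,y1=r;cv2.imwrite(fn,cv2.resize(im[y0:y1,x0:x1],None,fx=s,fy=s,interpolation=cv2.INTER_CUBIC))
l=cv2.resize(a[205:375,85:170],None,fx=3.5,fy=3.5,interpolation=cv2.INTER_CUBIC)
m=cv2.resize(a[205:375,447:532],None,fx=3.5,fy=3.5,interpolation=cv2.INTER_CUBIC)
cv2.imwrite('pics/bt.png',np.hstack([l,m]))
```

```text
(no output)
```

View pics/mt.png

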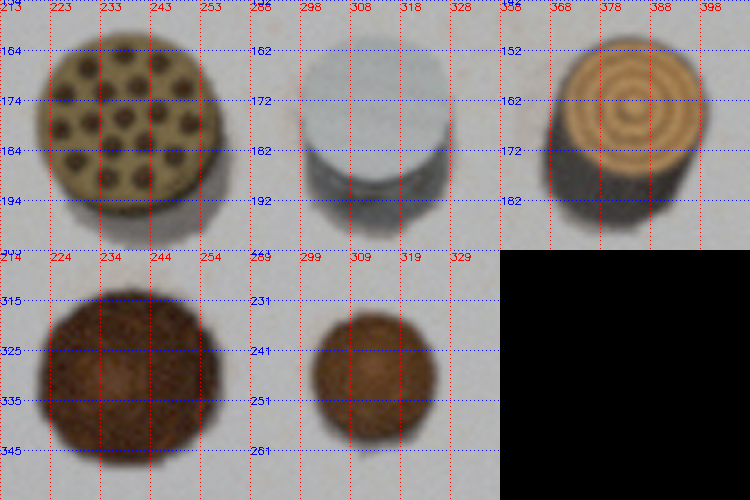

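View pics/ms.png

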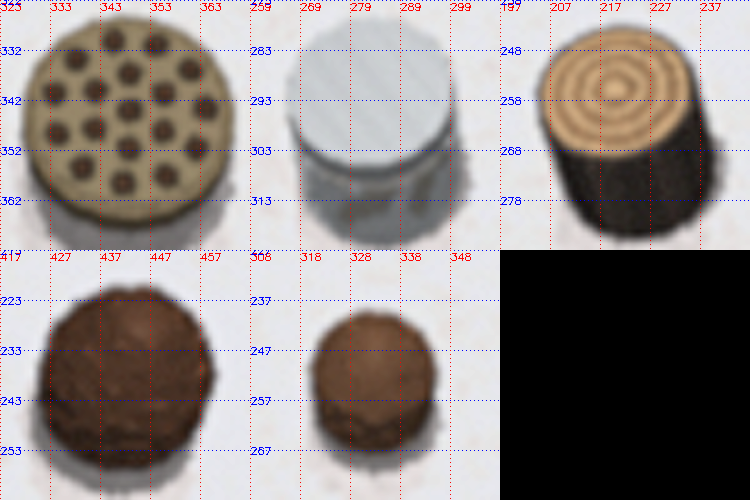

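View pics/bt.png

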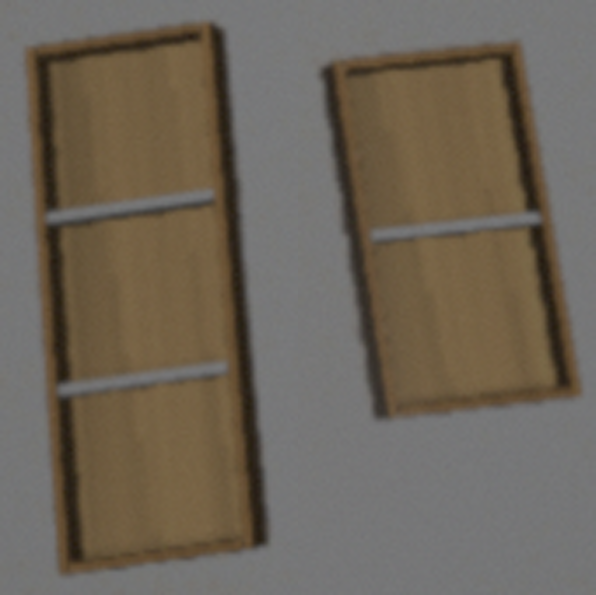

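Run:
```python
import cv2,numpy as np
b=cv2.imread('pics/scene0.png')
l=cv2.resize(b[265:440,455:590],None,fx=3,fy=3,interpolation=cv2.INTER_CUBIC)
m=cv2.resize(b[110:200,170:280],None,fx=4,fy=4,interpolation=cv2.INTER_CUBIC)
m=cv2.copyMakeBorder(m,0,l.shape[0]-m.shape[0],0,0,0)
cv2.imwrite('pics/bs.png',np.hstack([l,m]));print(l.shape)
```

```text
(525, 405, 3)
```

View pics/bs.png

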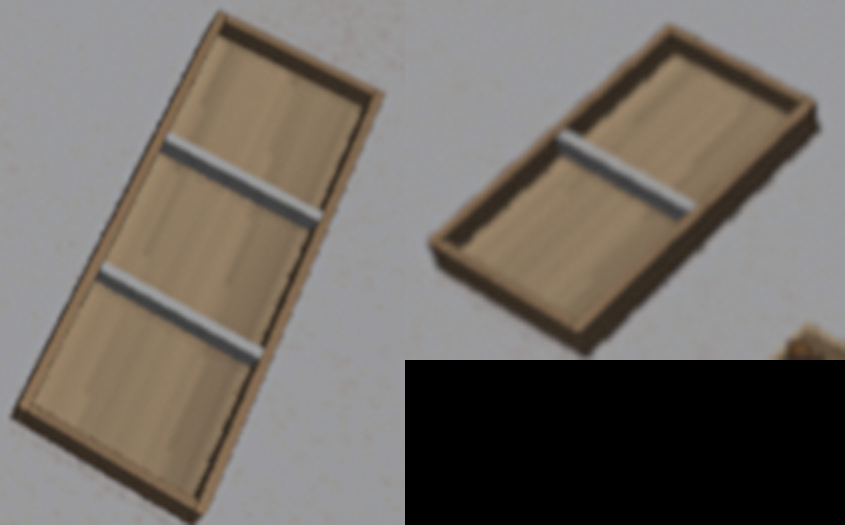

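```bash
cat > m.py <<'E'
from h import *
np.set_printoptions(precision=4,suppress=True)
T=grab_frame('top');S=grab_frame('scene')
def t(n,a,b):
    X=tri([(T,a),(S,b)]); print(n,X,'res',proj(T,X)-a,proj(S,X)-b,'z-fixed T',at(T,a,X[2])[:2]); return X
t('lotus .0475',(238,177.8),(348.6,344.2))
t('jar .058',(313,173.9),(283,291)); t('log .052',(385,163),(220.4,256))
t('lc',(239.5,330.5),(442.1,238.3)); t('sc',(313.9,246.4),(332.9,253.4))
bt=lambda x,y:np.array((85+x/3.5,205+y/3.5)); bu=lambda x,y:np.array((447+(x-297.5)/3.5,205+y/3.5))
bs=lambda x,y:np.array((455+x/3,265+y/3)); bv=lambda x,y:np.array((170+(x-405)/4,110+y/4))
L=dict(C=(bt(27,48),bs(197,515)),D=(bt(213,24),bs(15,408)),A=(bt(253,545),bs(221,12)),B=(bt(63,573),bs(383,95)),
 dn=(bt(142,379),bs(243,178)),df=(bt(130,207),bs(182,312)))
r={k:t(k,*v) for k,v in L.items()}
c=(r['A']+r['B']+r['C']+r['D'])/4; d=(r['C']+r['D']-r['A']-r['B'])/2; w=(r['B']+r['C']-r['A']-r['D'])/2
print('LONG',c,(r['dn']+r['df'])/2,np.linalg.norm(d),np.linalg.norm(w),np.degrees(np.arctan2(d[1],d[0])),np.degrees(np.arctan2(-w[0],w[1])))
Q=dict(C=(bu(335,63),bv(583,333)),D=(bu(520,43),bv(433,243)),A=(bu(580,390),bv(671,27)),B=(bu(387,413),bv(817,104)),d=(bu(456,227),bv(625,172)))
r={k:t(k,*v) for k,v in Q.items()}
c=(r['A']+r['B']+r['C']+r['D'])/4; d=(r['C']+r['D']-r['A']-r['B'])/2; w=(r['B']+r['C']-r['A']-r['D'])/2
print('SHORT',c,r['d'],np.linalg.norm(d),np.linalg.norm(w),np.degrees(np.arctan2(d[1],d[0])),np.degrees(np.arctan2(-w[0],w[1])))
print('bottle',at(T,(312,324),.086),at(T,(239,255),.03),at(T,(386,245),.03))
E
python3 m.py
```

```text
lotus .0475 [0.678  0.1174 0.0461] res [-0.1394  0.0856] [-0.1889 -0.0271] z-fixed T [0.6782 0.1171]
jar .058 [ 0.6772 -0.0044  0.0559] res [-0.1283  0.0876] [-0.167 -0.034] z-fixed T [ 0.6774 -0.0046]
log .052 [ 0.6922 -0.1197  0.0527] res [-0.5851  0.4206] [-0.7302 -0.2029] z-fixed T [ 0.6929 -0.1206]
lc [0.4343 0.1187 0.0285] res [-0.3004  0.1842] [-0.3433 -0.0127] z-fixed T [0.4346 0.1182]
sc [ 0.5653 -0.0015  0.0226] res [-0.4264  0.275 ] [-0.5117 -0.0843] z-fixed T [ 0.5657 -0.0022]
C [0.6254 0.3669 0.017 ] res [ 0.4148 -0.1841] [0.5725 0.0405] z-fixed T [0.6251 0.3676]
D [0.6348 0.2793 0.013 ] res [-0.1278  0.0641] [-0.1742 -0.0149] z-fixed T [0.6349 0.2791]
A [0.3899 0.2526 0.0177] res [-0.7623  0.4339] [-0.8759  0.0271] z-fixed T [0.3905 0.2514]
B [0.3794 0.3403 0.0156] res [-0.4462  0.2382] [-0.5188  0.028 ] z-fixed T [0.3797 0.3396]
dn [0.4664 0.3065 0.0154] res [-0.266   0.1371] [-0.324   0.0011] z-fixed T [0.4666 0.3061]
df [0.5468 0.316  0.0147] res [-0.4784  0.2324] [-0.6159 -0.0241] z-fixed T [0.5471 0.3152]
LONG [0.5074 0.3098 0.0158] [0.5066 0.3112 0.015 ] 0.24690902908745274 0.08827032858220263 6.190352922646369 6.449412820233199
C [ 0.5974 -0.2389  0.0167] res [-0.8815  0.584 ] [-0.9513 -0.3141] z-fixed T [ 0.5984 -0.2404]
D [ 0.6043 -0.3272  0.0168] res [-1.0352  0.667 ] [-1.0515 -0.4107] z-fixed T [ 0.6053 -0.329 ]
A [ 0.4417 -0.3384  0.0187] res [-1.0268  0.5928] [-0.9178 -0.3399] z-fixed T [ 0.4425 -0.3402]
B [ 0.4346 -0.2498  0.0189] res [-0.6367  0.3905] [-0.6098 -0.1796] z-fixed T [ 0.4352 -0.2509]
d [ 0.519  -0.2907  0.0153] res [-0.2569  0.1608] [-0.2532 -0.0876] z-fixed T [ 0.5192 -0.2912]
SHORT [ 0.5195 -0.2886  0.0178] [ 0.519  -0.2907  0.0153] 0.163114859112015 0.08869900423487959 3.906981135963605 4.494314104994872
bottle [0.4419 0.0025 0.086 ] [0.5542 0.1185 0.03  ] [ 0.5632 -0.1183  0.03  ]
```

>>> drive_tool --targets '[[[237.5, -475, -80, 23], [237.5, -475, -80, 23], [237.5, -475, -80, 23], [237.5, -475, -80, 23], [237.5, -475, -80, 23], [237.5, -475, -80, 23], [237.5, -475, -80, 23], [237.5, -475, -80, 23], [237.5, -475, -80, 23], [237.5, -475, -80, 23]]]' --fingers 65

```text
time_s: 2.6
eef_pos: [0.418, 0.15, 0.1572]
tool_rot: [3.141, 0.001, -3.06]
wrist_force: [0.1, 0.7, -0.3]
width: 0.0558
```

>>> drive_tool --targets '[[[0, 0, 0, 0], [0, 0, 0, 0], [0, 0, 0, 0]]]'

```text
time_s: 2.9
eef_pos: [0.417, 0.1526, 0.1571]
tool_rot: [3.141, 0.0, -3.059]
wrist_force: [-0.4, 0.3, -0.1]
width: 0.0555
```

Run:
```python
from h import *
f=save('scene','s1.png'); w=save('wrist','w1.png'); s=sense(); p=s['eef_pos'];print(p,s['tool_rot'],s['width'])
print(proj(f,p),proj(w,p))
x=cv2.imread('pics/s1.png');u,v=proj(f,p).astype(int);print(u,v)
cv2.imwrite('pics/s1c.png',cv2.resize(x[v-90:v+40,u-80:u+80],None,fx=4,fy=4,interpolation=cv2.INTER_CUBIC))
```

```text
[0.41680664 0.15318003 0.15718532] [ 3.14126431e+00  3.11172713e-04 -3.05757749e+00] 0.05556927463544568
[486.82619902 192.85481389] [320.93897353 320.7718923 ]
486 192
```

View pics/s1c.png

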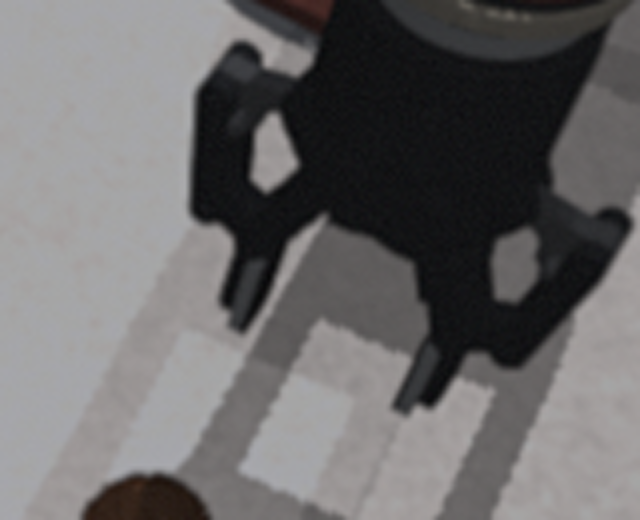

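View pics/w1.png

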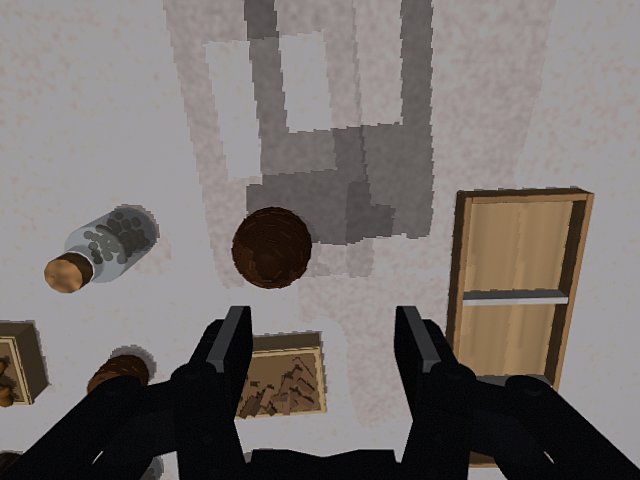

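>>> drive_tool --targets '[[[17.5, -34.5, 0, 0], [17.5, -34.5, -30, 0], [17.5, -34.5, -70, 0], [17.5, -34.5, -110, 0], [17.5, -34.5, -130, 0], [17.5, -34.5, -140, 0], [17.5, -34.5, -140, 0], [17.5, -34.5, -140, 0]]]' --fingers 95

```text
time_s: 3.8
eef_pos: [0.4356, 0.1181, 0.018]
tool_rot: [3.142, 0.002, -3.059]
wrist_force: [0.3, 0.4, -0.2]
width: 0.0808
```

>>> drive_tool --targets '[[[0, 0, 0, 0], [0, 0, 0, 0], [0, 0, 0, 0], [0, 0, 0, 0], [0, 0, 0, 0], [0, 0, 0, 0]]]' --fingers 0 --squeeze 25

```text
time_s: 4.4
eef_pos: [0.436, 0.1176, 0.0185]
tool_rot: [3.141, 0.003, -3.06]
wrist_force: [-0.4, 1.0, 6.1]
width: 0.0527
```

>>> drive_tool --targets '[[[0, 0, 0, 0], [0, 0, 0, 0]]]'

```text
time_s: 4.6
eef_pos: [0.436, 0.1176, 0.0185]
tool_rot: [3.141, 0.003, -3.06]
wrist_force: [-1.2, 0.2, 6.1]
width: 0.0525
```

Run:
```python
from h import *
f=save('scene','s2.png'); s=sense(); p=s['eef_pos'];print(p,s['tool_rot'],s['width'],s['wrist_force'])
x=cv2.imread('pics/s2.png');u,v=proj(f,p).astype(int)
cv2.imwrite('pics/s2c.png',np.clip(1.5*cv2.resize(x[v-80:v+50,u-80:u+80],None,fx=4,fy=4,interpolation=cv2.INTER_CUBIC).astype(float),0,255))
```

```text
[0.43601667 0.11755644 0.01851091] [ 3.14120529e+00  2.58515975e-03 -3.06025464e+00] 0.05275275949666628 [-1.26675427  0.94314417  6.27058249][ WARN:0@3.103] global loadsave.cpp:1063 imwrite_ Unsupported depth image for selected encoder is fallbacked to CV_8U.
```

View pics/s2c.png

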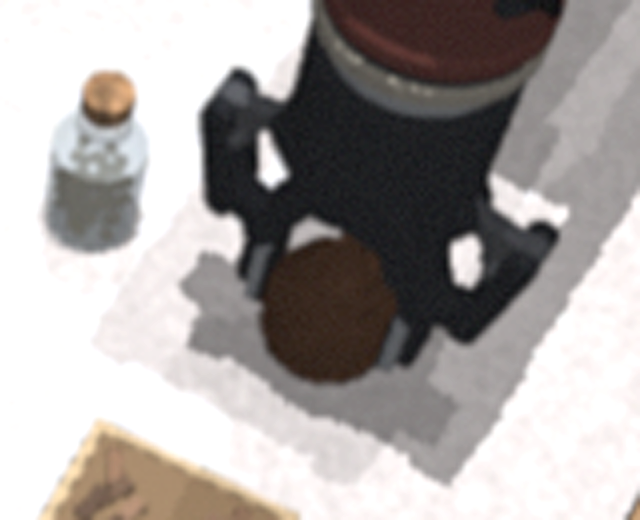

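>>> drive_tool --targets '[[[0, 0, 3, 0], [0, 0, 10, 0], [0, 0, 20, 0], [0, 0, 20, 0]]]'

```text
time_s: 5.05
eef_pos: [0.4362, 0.1174, 0.0388]
tool_rot: [3.142, 0.003, -3.06]
wrist_force: [-0.2, 0.1, -0.8]
width: 0.0526
```

Run:
```python
from h import *
f=save('scene','s3.png'); s=sense(); p=s['eef_pos'];print(p,s['tool_rot'],s['width'],s['wrist_force'])
x=cv2.imread('pics/s3.png');u,v=proj(f,p).astype(int)
cv2.imwrite('pics/s3c.png',np.clip(1.5*cv2.resize(x[v-80:v+50,u-80:u+80],None,fx=4,fy=4,interpolation=cv2.INTER_CUBIC).astype(float),0,255).astype(np.uint8))
```

```text
[0.4357966  0.11738757 0.03816964] [ 3.14157714e+00  2.57002736e-03 -3.05997490e+00] 0.05247748609538933 [ 0.36521523  0.01242944 -0.56185119]
```

View pics/s3c.png

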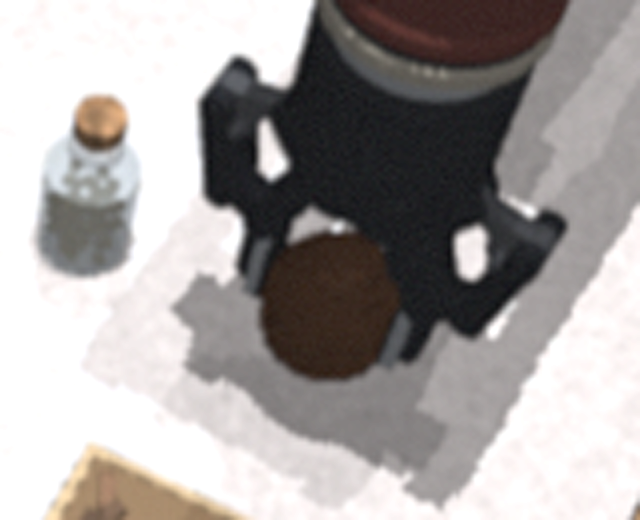

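>>> drive_tool --targets '[[[0, 0, 30, 0], [-2, 30, 45, 0], [-5, 80, 45, 0], [-7, 125, 45, 0], [-9.5, 165, 45, 0], [-9.5, 183.5, 45, 0], [-9.5, 183.5, 45, 0], [-9.5, 183.5, 45, 0], [-9.5, 183.5, 25, 0], [-9.5, 183.5, 10, 0]]]'

```text
time_s: 6.1
eef_pos: [0.4253, 0.2995, 0.0462]
tool_rot: [-3.141, -0.0, -3.061]
wrist_force: [-0.5, -0.6, 0.1]
width: 0.0528
```

Run:
```python
from h import *
f=save('scene','s4.png'); g=save('top','t4.png');s=sense(); p=s['eef_pos'];print(p,s['tool_rot'],s['width'],s['wrist_force'])
o=[]
for F,n in((f,'s4'),(g,'t4')):
  x=cv2.imread('pics/%s.png'%n);u,v=proj(F,p).astype(int)
  o.append(np.clip(1.5*cv2.resize(x[v-65:v+65,u-65:u+65],None,fx=3,fy=3,interpolation=cv2.INTER_CUBIC).astype(float),0,255).astype(np.uint8))
cv2.imwrite('pics/s4c.png',np.hstack(o))
```

```text
[0.42318114 0.29862963 0.04420326] [-3.13930634 -0.00518836 -3.06138896] 0.05255225164351949 [-0.59847613 -0.20179843 -0.86824212]
```

View pics/s4c.png

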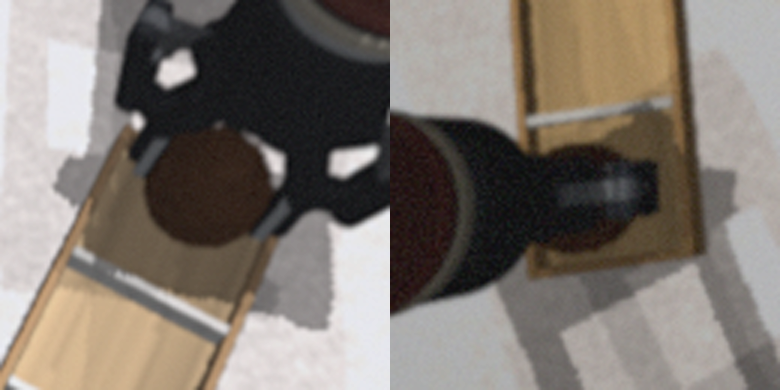

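>>> drive_tool --targets '[[[0, 0, 0, 0], [0, 0, 0, 0], [0, 0, -5, 0], [0, 0, -10, 0], [0, 0, -14, 0], [0, 0, -14, 0]]]'

```text
time_s: 6.8
eef_pos: [0.4246, 0.3005, 0.0321]
tool_rot: [-3.141, -0.001, -3.06]
wrist_force: [-0.0, 0.1, -1.2]
width: 0.0528
```

Near 9 mm to go; go slowly.

>>> drive_tool --targets '[[[2, 0, -3, 0], [2, 0, -6, 0], [2, 0, -7, 0], [2, 0, -8, 0], [2, 0, -8, 0]]]'

```text
time_s: 7.3
eef_pos: [0.4271, 0.3008, 0.0248]
tool_rot: [-3.142, -0.0, -3.06]
wrist_force: [0.1, 0.5, -0.9]
width: 0.0525
```

>>> drive_tool --targets '[[[0, 0, -1, 0], [0, 0, -1, 0], [0, 0, -1.5, 0], [0, 0, -1.5, 0]]]'

```text
time_s: 7.7
eef_pos: [0.4273, 0.3009, 0.0236]
tool_rot: [3.142, 0.0, -3.06]
wrist_force: [0.3, 0.3, 0.0]
width: 0.0525
```

>>> drive_tool --targets '[[[0, 0, -0.5, 0], [0, 0, -0.5, 0], [0, 0, -0.5, 0], [0, 0, -0.5, 0], [0, 0, -0.5, 0]]]' --fingers 76

```text
time_s: 8.2
eef_pos: [0.4273, 0.3008, 0.023]
tool_rot: [3.142, 0.0, -3.06]
wrist_force: [0.7, -0.0, -0.1]
width: 0.0653
```

>>> drive_tool --targets '[[[0, 0, 10, 0], [0, 0, 35, 0], [0, 0, 80, 0], [0, 0, 110, 0], [0, 0, 110, 0]]]'

```text
time_s: 8.7
eef_pos: [0.4308, 0.3027, 0.1393]
tool_rot: [3.138, 0.01, -3.06]
wrist_force: [0.8, 0.8, -0.3]
width: 0.0652
```

```bash
cat > look.py <<'E'
from h import *
import sys
tag=sys.argv[1]; P=[float(a) for a in sys.argv[2:5]]
f=save('scene','s%s.png'%tag); g=save('top','t%s.png'%tag);s=sense();print(s['time_s'],s['eef_pos'],s['tool_rot'],s['width'],s['wrist_force'])
o=[]
for F,n in((f,'s'),(g,'t')):
  x=cv2.imread('pics/%s%s.png'%(n,tag));x=cv2.copyMakeBorder(x,70,70,70,70,0);u,v=proj(F,P).astype(int)+70
  print(n,'crop origin',u-135,v-135)
  o.append(np.clip(1.5*cv2.resize(x[v-65:v+65,u-65:u+65],None,fx=3,fy=3,interpolation=cv2.INTER_CUBIC).astype(float),0,255).astype(np.uint8))
cv2.imwrite('pics/c%s.png'%tag,np.hstack(o))
E
python3 look.py 5 .45 .3 .02
```

```text
8.8 [0.42786629 0.30114452 0.13434157] [ 3.14063877e+00  2.44374753e-03 -3.05988930e+00] 0.06469182415163946 [-0.77545033 -0.78688236 -1.21826674]
s crop origin 472 247
t crop origin 62 258
```

View pics/c5.png

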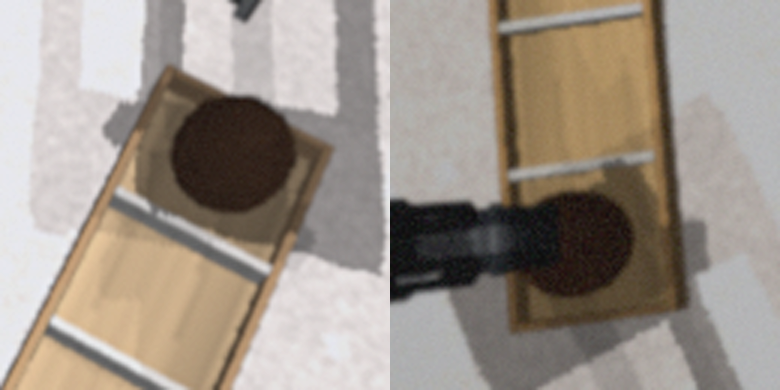

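>>> drive_tool --targets '[[[138, -302.5, -20, 0], [138, -302.5, -20, 0], [138, -302.5, -20, 0], [138, -302.5, -20, 0], [138, -302.5, -20, 0], [138, -302.5, -20, 0], [138, -302.5, -20, 0], [138, -302.5, -20, 0], [138, -302.5, -35, 0], [138, -302.5, -50, 0]]]'

```text
time_s: 9.8
eef_pos: [0.5641, -0.0007, 0.0809]
tool_rot: [3.141, -0.002, -3.059]
wrist_force: [-0.5, 0.5, -0.1]
width: 0.0647
```

>>> drive_tool --targets '[[[0, 0, 0, 0], [0, 0, 0, 0], [0, 0, 0, 0]]]'

```text
time_s: 10.1
eef_pos: [0.5652, -0.0008, 0.0831]
tool_rot: [-3.142, 0.0, -3.059]
wrist_force: [0.4, -0.2, -0.1]
width: 0.065
```

>>> drive_tool --targets '[[[0, 0, -25, 0], [0, 0, -50, 0], [0, 0, -65, 0], [0, 0, -70, 0], [0, 0, -70, 0], [0, 0, -70, 0]]]'

```text
time_s: 10.7
eef_pos: [0.5662, -0.0018, 0.014]
tool_rot: [-3.141, 0.002, -3.06]
wrist_force: [-0.8, -0.1, -0.2]
width: 0.0651
```

>>> drive_tool --targets '[[[0, 0, 0, 0], [0, 0, 0, 0], [0, 0, 0, 0], [0, 0, 0, 0], [0, 0, 0, 0], [0, 0, 0, 0], [0, 0, 0, 0]]]' --fingers 0

```text
time_s: 11.4
eef_pos: [0.5663, -0.0018, 0.0143]
tool_rot: [-3.141, 0.002, -3.06]
wrist_force: [-1.6, -1.0, 5.9]
width: 0.0386
```

>>> drive_tool --targets '[[[0, 0, 3, 0], [0, 0, 10, 0], [0, 0, 20, 0], [0, 0, 20, 0]]]'

```text
time_s: 11.8
eef_pos: [0.5666, -0.0019, 0.0349]
tool_rot: [-3.141, 0.003, -3.06]
wrist_force: [0.8, 0.3, -0.4]
width: 0.0391
```

```bash
python3 look.py 6 .565 0 .05
```

```text
11.9 [ 0.56570908 -0.00177836  0.03357125] [-3.14131359e+00  1.22590897e-03 -3.05998562e+00] 0.038486017137172535 [ 0.08161002  0.28032557 -0.52789513]
s crop origin 268 179
t crop origin 247 179
```

View pics/c6.png

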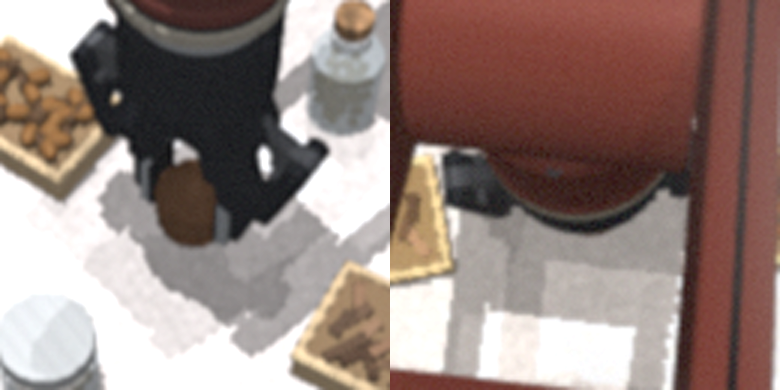

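>>> drive_tool --targets '[[[0, 0, 40, 0], [3, 30, 60, 0], [21.5, 320.5, 60, 0], [21.5, 320.5, 60, 0], [21.5, 320.5, 60, 0], [21.5, 320.5, 60, 0], [21.5, 320.5, 60, 0], [21.5, 320.5, 60, 0], [21.5, 320.5, 60, 0], [21.5, 320.5, 60, 0]]]'

```text
time_s: 12.9
eef_pos: [0.5859, 0.3195, 0.0921]
tool_rot: [-3.141, -0.001, -3.058]
wrist_force: [0.2, 0.1, -0.2]
width: 0.0386
```

>>> drive_tool --targets '[[[0, 0, 0, 0], [0, 0, 0, 0], [0, 0, 0, 0]]]'

```text
time_s: 13.2
eef_pos: [0.587, 0.3174, 0.093]
tool_rot: [-3.141, -0.0, -3.062]
wrist_force: [-0.5, -1.3, -1.1]
width: 0.0387
```

>>> drive_tool --targets '[[[0.5, 1, -25, 0], [0.5, 1, -45, 0], [0.5, 1, -60, 0], [0.5, 1, -67, 0], [0.5, 1, -70, 0], [0.5, 1, -72, 0], [0.5, 1, -73, 0], [0.5, 1, -73, 0]]]'

```text
time_s: 14.0
eef_pos: [0.5878, 0.3201, 0.0207]
tool_rot: [3.141, 0.001, -3.06]
wrist_force: [-0.6, 0.3, -0.8]
width: 0.0391
```

>>> drive_tool --targets '[[[0, 0, -0.5, 0], [0, 0, -1, 0], [0, 0, -1.5, 0], [0, 0, -1.5, 0]]]'

```text
time_s: 14.4
eef_pos: [0.5876, 0.32, 0.0193]
tool_rot: [3.141, 0.001, -3.06]
wrist_force: [-2.1, -1.4, 4.9]
width: 0.0385
```

>>> drive_tool --targets '[[[0, 0, 0.5, 0], [0, 0, 0.5, 0], [0, 0, 0.5, 0], [0, 0, 0.5, 0], [0, 0, 0.5, 0]]]' --fingers 56

```text
time_s: 14.9
eef_pos: [0.5871, 0.3197, 0.0187]
tool_rot: [-3.142, -0.0, -3.06]
wrist_force: [0.5, -0.6, 0.4]
width: 0.0478
```

>>> drive_tool --targets '[[[0, 0, 8, 0], [0, 0, 25, 0], [0, 0, 60, 0], [0, 0, 95, 0], [0, 0, 95, 0]]]'

```text
time_s: 15.4
eef_pos: [0.5918, 0.3217, 0.1229]
tool_rot: [3.138, 0.012, -3.06]
wrist_force: [0.9, 0.5, 1.3]
width: 0.0477
```

```bash
python3 look.py 7 .54 .315 .02
```

```text
15.5 [0.5887095  0.32043898 0.11724726] [ 3.1401526   0.00467681 -3.05990482] 0.047592931017645265 [ 0.59848209  0.3494601  -0.73966799]
s crop origin 452 298
t crop origin 55 203
```

View pics/c7.png

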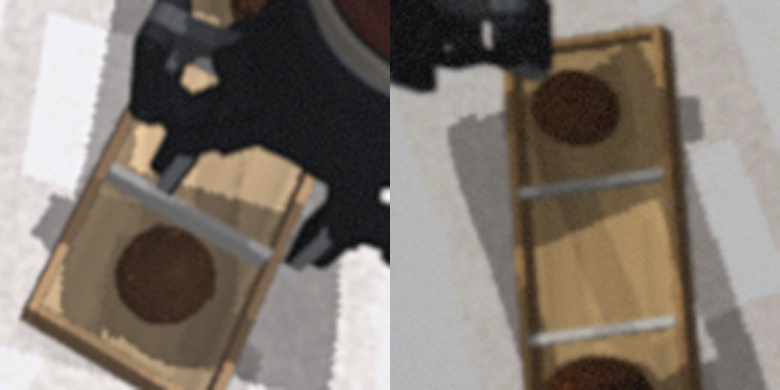

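>>> drive_tool --targets '[[[90, -324, -5, 0], [90, -324, -5, 0], [90, -324, -5, 0], [90, -324, -5, 0], [90, -324, -5, 0], [90, -324, -5, 0], [90, -324, -5, 0], [90, -324, -5, 0], [90, -324, -5, 0], [90, -324, -5, 0]]]' --fingers 85

```text
time_s: 16.5
eef_pos: [0.6764, -0.0031, 0.1081]
tool_rot: [3.141, -0.002, -3.059]
wrist_force: [0.2, 0.3, -0.0]
width: 0.0729
```

>>> drive_tool --targets '[[[0, 0, 0, 0], [0, 0, -10, 0], [0, 0, -20, 0], [0, 0, -20, 0], [0, 0, -20, 0]]]'

```text
time_s: 17.0
eef_pos: [0.6765, -0.0038, 0.0879]
tool_rot: [3.141, -0.002, -3.06]
wrist_force: [0.9, 0.4, -0.4]
width: 0.0727
```

>>> drive_tool --targets '[[[1, -0.5, -25, 0], [1, -0.5, -45, 0], [1, -0.5, -60, 0], [1, -0.5, -68, 0], [1, -0.5, -70, 0], [1, -0.5, -70, 0], [1, -0.5, -70, 0]]]'

```text
time_s: 17.7
eef_pos: [0.6792, -0.0048, 0.0201]
tool_rot: [-3.141, 0.002, -3.06]
wrist_force: [0.0, 0.3, -1.1]
width: 0.0727
```

>>> drive_tool --targets '[[[0, 0, 0, 0], [0, 0, 0, 0], [0, 0, 0, 0], [0, 0, 0, 0], [0, 0, 0, 0], [0, 0, 0, 0], [0, 0, 0, 0]]]' --fingers 0 --squeeze 35

```text
time_s: 18.4
eef_pos: [0.6791, -0.0048, 0.0202]
tool_rot: [-3.141, 0.002, -3.06]
wrist_force: [-1.7, -0.6, 5.9]
width: 0.0489
```

>>> drive_tool --targets '[[[0, 0, 3, 0], [0, 0, 10, 0], [0, 0, 20, 0], [0, 0, 20, 0]]]'

```text
time_s: 18.8
eef_pos: [0.6795, -0.0048, 0.041]
tool_rot: [-3.141, 0.003, -3.06]
wrist_force: [0.0, -0.3, -1.2]
width: 0.0491
```

```bash
python3 look.py 8 .677 0 .05
```

```text
18.9 [ 0.67866606 -0.00471206  0.03961514] [-3.14136233e+00  1.12455333e-03 -3.05988009e+00] 0.048942980283032164 [-1.0666872   0.49285101 -1.10123839]
s crop origin 220 229
t crop origin 245 110
```

View pics/c8.png

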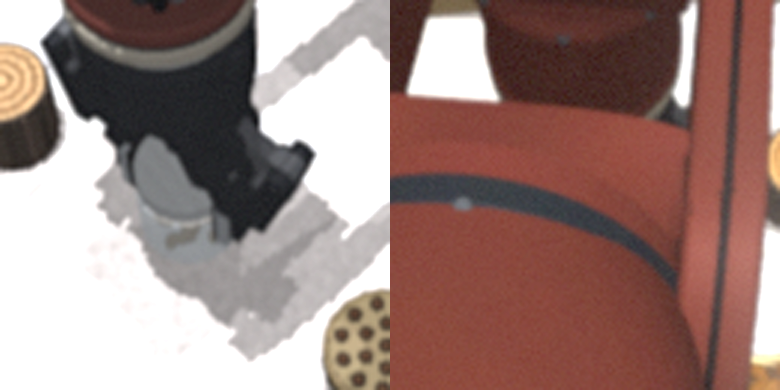

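>>> drive_tool --targets '[[[0, 0, 45, 0], [-10, 20, 65, 0], [-171, 315, 65, 0], [-171, 315, 65, 0], [-171, 315, 65, 0], [-171, 315, 65, 0], [-171, 315, 65, 0], [-171, 315, 65, 0], [-171, 315, 65, 0], [-171, 315, 65, 0]]]'

```text
time_s: 19.9
eef_pos: [0.5042, 0.3141, 0.1036]
tool_rot: [3.14, -0.001, -3.055]
wrist_force: [0.0, -0.4, -1.3]
width: 0.0488
```

>>> drive_tool --targets '[[[0, 0, 0, 0], [0, 0, 0, 0], [0, 0, 0, 0]]]'

```text
time_s: 20.2
eef_pos: [0.5079, 0.3091, 0.1038]
tool_rot: [-3.141, -0.0, -3.062]
wrist_force: [0.5, 0.0, -1.5]
width: 0.049
```

```bash
python3 look.py 9 .51 .31 .05
```

```text
20.3 [0.50791184 0.30921062 0.10386273] [-3.14146080e+00 -4.00258948e-05 -3.06188247e+00] 0.04900462647337852 [ 0.51882163 -0.49836122 -1.3944748 ]
s crop origin 466 272
t crop origin 49 219
```

View pics/c9.png

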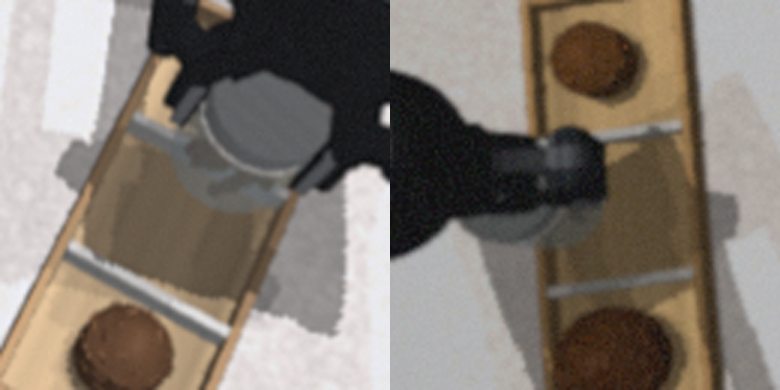

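>>> drive_tool --targets '[[[0, 1, -25, 0], [0, 1, -50, 0], [0, 1, -65, 0], [0, 1, -73, 0], [0, 1, -76, 0], [0, 1, -77, 0], [0, 1, -77, 0], [0, 1, -77, 0]]]'

```text
time_s: 21.1
eef_pos: [0.508, 0.3117, 0.028]
tool_rot: [3.141, 0.002, -3.06]
wrist_force: [-1.4, 0.0, -1.4]
width: 0.049
```

>>> drive_tool --targets '[[[0, 0, -0.5, 0], [0, 0, -1, 0], [0, 0, -1.5, 0], [0, 0, -1.5, 0]]]'

```text
time_s: 21.5
eef_pos: [0.5072, 0.3113, 0.0254]
tool_rot: [-3.142, -0.0, -3.06]
wrist_force: [-0.4, -0.5, -1.6]
width: 0.0488
```

>>> drive_tool --targets '[[[0, 0, -0.5, 0], [0, 0, -1, 0], [0, 0, -1, 0]]]'

```text
time_s: 21.8
eef_pos: [0.5072, 0.3113, 0.0252]
tool_rot: [-3.141, -0.0, -3.06]
wrist_force: [-3.3, -1.1, 5.7]
width: 0.0485
```

>>> drive_tool --targets '[[[0, 0, 0.5, 0], [0, 0, 0.5, 0], [0, 0, 0.5, 0], [0, 0, 0.5, 0], [0, 0, 0.5, 0]]]' --fingers 72

```text
time_s: 22.3
eef_pos: [0.5072, 0.3113, 0.0249]
tool_rot: [-3.142, -0.0, -3.06]
wrist_force: [0.1, -0.5, -0.7]
width: 0.0615
```

>>> drive_tool --targets '[[[0, 0, 8, 0], [0, 0, 25, 0], [0, 0, 60, 0], [0, 0, 95, 0], [0, 0, 95, 0]]]'

```text
time_s: 22.8
eef_pos: [0.5111, 0.3131, 0.1268]
tool_rot: [3.138, 0.01, -3.06]
wrist_force: [0.3, 0.7, -0.0]
width: 0.0613
```

```bash
python3 look.py 10 .51 .31 .02
```

```text
22.9 [0.50815477 0.31173226 0.12170315] [ 3.14054906e+00  2.98097109e-03 -3.05994672e+00] 0.061298347726492335 [ 0.04265435 -0.22639491 -0.63610747]
s crop origin 459 281
t crop origin 57 221
```

View pics/c10.png

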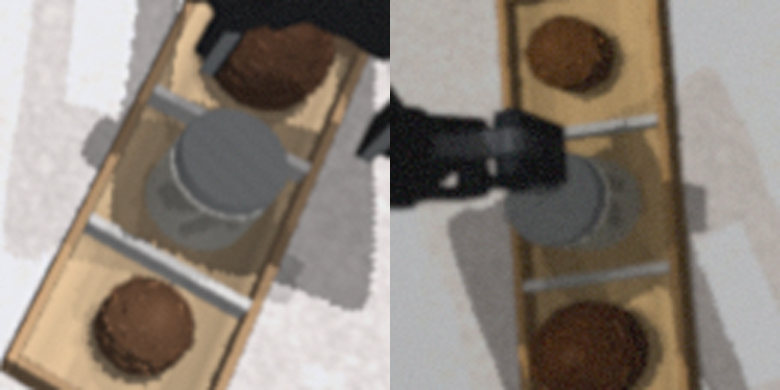

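>>> drive_tool --targets '[[[170.5, -194, 0, 0], [170.5, -194, 0, 0], [170.5, -194, 0, 0], [170.5, -194, 0, 0], [170.5, -194, -10, 0], [170.5, -194, -20, 0], [170.5, -194, -30, 0], [170.5, -194, -30, 0], [170.5, -194, -30, 0]]]' --fingers 98

```text
time_s: 23.8
eef_pos: [0.6759, 0.1189, 0.0887]
tool_rot: [3.141, -0.003, -3.058]
wrist_force: [0.1, 0.2, 0.8]
width: 0.0837
```

```bash
python3 look.py 11 .678 .117 .05
```

```text
23.9 [0.67710887 0.11898896 0.09035603] [ 3.14141015e+00  1.26309190e-04 -3.05790736e+00] 0.0839959410187172 [ 0.17406716  0.44365227 -0.77473863]
s crop origin 283 277
t crop origin 172 112
```

View pics/c11.png

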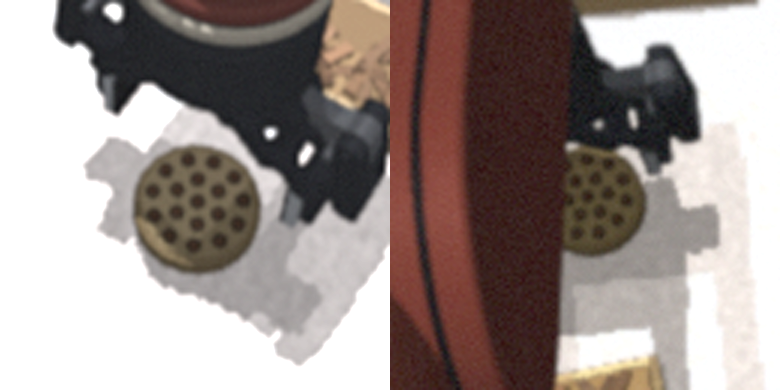

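>>> drive_tool --targets '[[[0.5, -1, -25, 0], [0.5, -1, -45, 0], [0.5, -1, -60, 0], [0.5, -1, -66, 0], [0.5, -1, -68, 0], [0.5, -1, -68, 0], [0.5, -1, -68, 0]]]'

```text
time_s: 24.6
eef_pos: [0.6792, 0.1164, 0.0232]
tool_rot: [-3.142, 0.002, -3.06]
wrist_force: [0.0, 0.4, 0.4]
width: 0.0839
```

>>> drive_tool --targets '[[[0, 0, 0, 0], [0, 0, 0, 0], [0, 0, 0, 0], [0, 0, 0, 0], [0, 0, 0, 0], [0, 0, 0, 0], [0, 0, 0, 0]]]' --fingers 0 --squeeze 25

```text
time_s: 25.3
eef_pos: [0.6791, 0.1164, 0.023]
tool_rot: [-3.142, 0.002, -3.06]
wrist_force: [0.5, 0.1, 6.4]
width: 0.0587
```

>>> drive_tool --targets '[[[0, 0, 3, 0], [0, 0, 10, 0], [0, 0, 20, 0], [0, 0, 20, 0]]]'

```text
time_s: 25.7
eef_pos: [0.6796, 0.1164, 0.0441]
tool_rot: [-3.141, 0.003, -3.06]
wrist_force: [0.3, -0.4, -0.5]
width: 0.059
```

```bash
python3 look.py 12 .678 .117 .05
```

```text
25.8 [0.67868512 0.11632594 0.04266082] [-3.14154408e+00  1.20115972e-03 -3.05995304e+00] 0.058740963374210385 [-0.58222985 -0.43717368 -0.12575237]
s crop origin 283 277
t crop origin 172 112
```

View pics/c12.png

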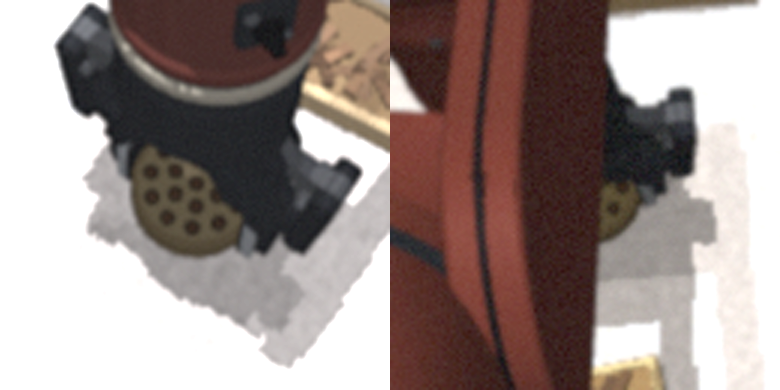

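>>> drive_tool --targets '[[[0, 0, 45, 0], [-8, -20, 70, 0], [-200, -408, 70, 0], [-200, -408, 70, 0], [-200, -408, 70, 0], [-200, -408, 70, 0], [-200, -408, 70, 0], [-200, -408, 70, 0], [-200, -408, 70, 0], [-200, -408, 70, 0]]]'

```text
time_s: 26.8
eef_pos: [0.4915, -0.2637, 0.1119]
tool_rot: [-3.142, 0.0, -3.06]
wrist_force: [0.3, 0.3, -0.9]
width: 0.0585
```

>>> drive_tool --targets '[[[0, 0, 0, 0], [0, 0, 0, 0], [0, 0, 0, 0]]]'

```text
time_s: 27.1
eef_pos: [0.493, -0.2614, 0.1116]
tool_rot: [3.141, -0.0, -3.06]
wrist_force: [0.6, 0.2, 0.3]
width: 0.0585
```

>>> drive_tool --targets '[[[-14.5, -30, 0, 0], [-14.5, -30, -10, 0], [-14.5, -30, -30, 0], [-14.5, -30, -30, 0], [-14.5, -30, -30, 0]]]'

```text
time_s: 27.6
eef_pos: [0.4785, -0.2905, 0.0813]
tool_rot: [3.14, -0.001, -3.058]
wrist_force: [0.5, -0.9, 0.3]
width: 0.0587
```

```bash
python3 look.py 13 .5 -.29 .03
```

```text
27.7 [ 0.47918824 -0.29163514  0.08263499] [-3.14107566e+00  6.46669731e-04 -3.05854785e+00] 0.0585900364031754 [ 0.23348592 -0.98100942 -0.24615973]
s crop origin 166 76
t crop origin 430 215
```

View pics/c13.png

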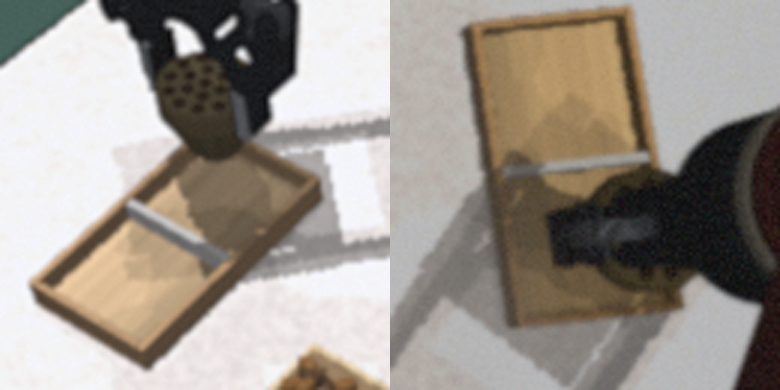

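>>> drive_tool --targets '[[[-0.5, 0, -20, 0], [-0.5, 0, -38, 0], [-0.5, 0, -47, 0], [-0.5, 0, -51, 0], [-0.5, 0, -52, 0], [-0.5, 0, -52, 0], [-0.5, 0, -52, 0]]]'

```text
time_s: 28.4
eef_pos: [0.4785, -0.2927, 0.0309]
tool_rot: [-3.14, 0.001, -3.06]
wrist_force: [0.8, 0.0, -0.5]
width: 0.0582
```

>>> drive_tool --targets '[[[0, 0, -0.5, 0], [0, 0, -1, 0], [0, 0, -1.5, 0], [0, 0, -1.5, 0]]]'

```text
time_s: 28.8
eef_pos: [0.4778, -0.2922, 0.0284]
tool_rot: [3.142, -0.0, -3.06]
wrist_force: [0.9, -0.3, 0.0]
width: 0.0584
```

>>> drive_tool --targets '[[[0, 0, -0.5, 0], [0, 0, -1, 0], [0, 0, -1, 0]]]'

```text
time_s: 29.1
eef_pos: [0.478, -0.2922, 0.028]
tool_rot: [-3.142, 0.0, -3.06]
wrist_force: [-0.8, 1.2, 4.9]
width: 0.0587
```

>>> drive_tool --targets '[[[0, 0, 0.5, 0], [0, 0, 0.5, 0], [0, 0, 0.5, 0], [0, 0, 0.5, 0], [0, 0, 0.5, 0]]]' --fingers 84

```text
time_s: 29.6
eef_pos: [0.4777, -0.2922, 0.0278]
tool_rot: [3.141, -0.0, -3.06]
wrist_force: [-0.1, 0.2, -0.3]
width: 0.0717
```

>>> drive_tool --targets '[[[0, 0, 8, 0], [0, 0, 25, 0], [0, 0, 60, 0], [0, 0, 90, 0], [0, 0, 90, 0]]]'

```text
time_s: 30.1
eef_pos: [0.4808, -0.2946, 0.1239]
tool_rot: [-3.135, 0.007, -3.06]
wrist_force: [0.5, -1.9, 0.8]
width: 0.0716
```

```bash
python3 look.py 14 .5 -.29 .03
```

```text
30.2 [ 0.47843879 -0.29268395  0.11927508] [-3.13978774e+00  1.82129815e-03 -3.05994065e+00] 0.07181136704360479 [-0.50417274  0.34450067  0.38320513]
s crop origin 166 76
t crop origin 430 215
```

View pics/c14.png

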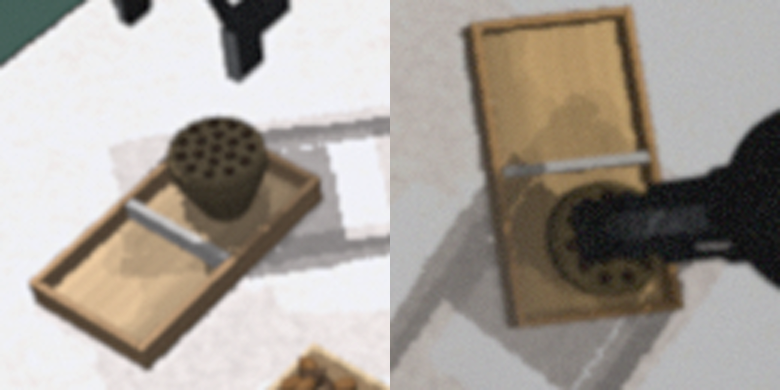

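>>> drive_tool --targets '[[[214.5, 172, 0, 0], [214.5, 172, 0, 0], [214.5, 172, 0, 0], [214.5, 172, 0, 0], [214.5, 172, 0, 0], [214.5, 172, 0, 0], [214.5, 172, -15, 0], [214.5, 172, -25, 0], [214.5, 172, -25, 0], [214.5, 172, -25, 0]]]' --fingers 90

```text
time_s: 31.2
eef_pos: [0.6906, -0.1212, 0.0915]
tool_rot: [3.141, -0.003, -3.062]
wrist_force: [0.5, -0.8, -0.3]
width: 0.0768
```

```bash
python3 look.py 15 .692 -.12 .03
```

```text
31.3 [ 0.69189017 -0.12135279  0.0933041 ] [-3.14144243e+00  1.92172986e-04 -3.06154123e+00] 0.07716602771595707 [ 0.04275385 -0.90707721 -0.09467783]
s crop origin 156 198
t crop origin 317 103
```

View pics/c15.png

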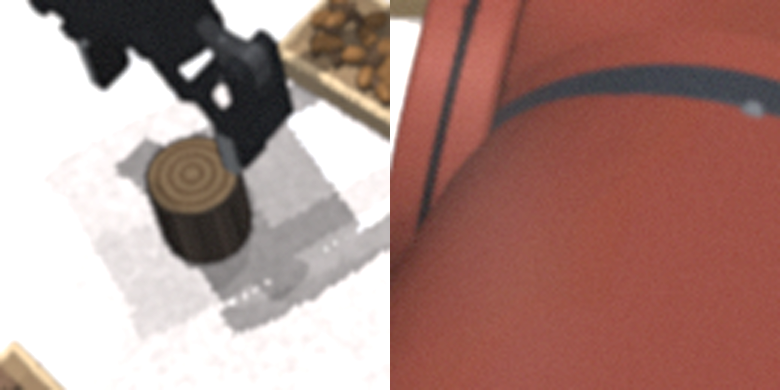

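>>> drive_tool --targets '[[[0, 1, -25, 0], [0, 1, -45, 0], [0, 1, -62, 0], [0, 1, -70, 0], [0, 1, -73, 0], [0, 1, -73, 0], [0, 1, -73, 0]]]'

```text
time_s: 32.0
eef_pos: [0.6932, -0.1195, 0.0212]
tool_rot: [-3.141, 0.002, -3.06]
wrist_force: [1.0, 0.4, 0.2]
width: 0.0767
```

>>> drive_tool --targets '[[[0, 0, 0, 0], [0, 0, 0, 0], [0, 0, 0, 0], [0, 0, 0, 0], [0, 0, 0, 0], [0, 0, 0, 0], [0, 0, 0, 0]]]' --fingers 0

```text
time_s: 32.7
eef_pos: [0.693, -0.1193, 0.021]
tool_rot: [-3.141, 0.001, -3.06]
wrist_force: [0.5, 0.8, 4.5]
width: 0.0473
```

>>> drive_tool --targets '[[[0, 0, 3, 0], [0, 0, 10, 0], [0, 0, 20, 0], [0, 0, 20, 0]]]'

```text
time_s: 33.1
eef_pos: [0.6936, -0.1196, 0.0421]
tool_rot: [-3.14, 0.003, -3.06]
wrist_force: [0.6, -0.1, -0.4]
width: 0.0474
```

```bash
python3 look.py 16 .692 -.12 .05
```

```text
33.2 [ 0.69278615 -0.11936901  0.04070364] [-3.14110722e+00  1.16955392e-03 -3.06003367e+00] 0.04717788518571579 [-0.82293242 -0.16818819 -0.68860576]
s crop origin 154 191
t crop origin 319 99
```

View pics/c16.png

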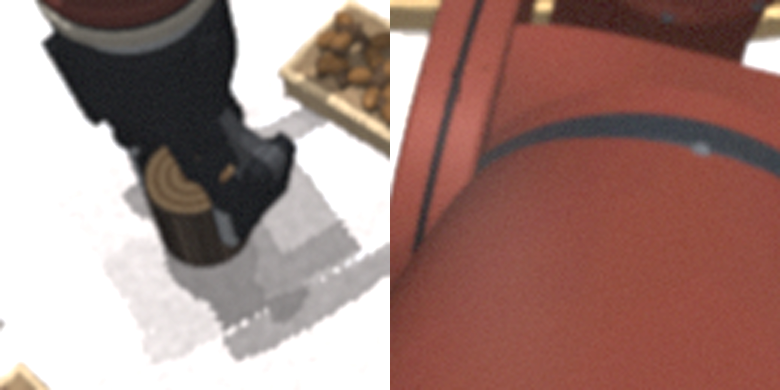

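>>> drive_tool --targets '[[[0, 0, 40, 0], [-15, -20, 60, 0], [-133, -167, 60, 0], [-133, -167, 60, 0], [-133, -167, 60, 0], [-133, -167, 60, 0], [-133, -167, 60, 0], [-133, -167, 60, 0], [-133, -167, 60, 0], [-133, -167, 60, 0]]]'

```text
time_s: 34.2
eef_pos: [0.5601, -0.285, 0.0998]
tool_rot: [3.141, 0.0, -3.058]
wrist_force: [0.2, 0.5, -0.9]
width: 0.0475
```

```bash
python3 look.py 17 .54 -.29 .03
```

```text
34.3 [ 0.56005315 -0.28503785  0.09980847] [ 3.14139660e+00 -2.39206844e-05 -3.05807113e+00] 0.04730955739207179 [ 0.05680964  0.12011315 -1.17484045]
s crop origin 150 89
t crop origin 428 190
```

View pics/c17.png

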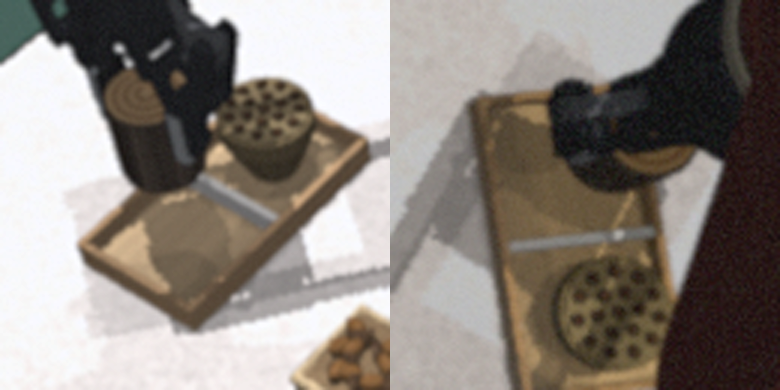

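>>> drive_tool --targets '[[[0, -1, -25, 0], [0, -1, -50, 0], [0, -1, -64, 0], [0, -1, -70, 0], [0, -1, -72, 0], [0, -1, -73, 0], [0, -1, -73, 0], [0, -1, -73, 0]]]'

```text
time_s: 35.1
eef_pos: [0.56, -0.2877, 0.028]
tool_rot: [-3.14, 0.001, -3.06]
wrist_force: [0.8, 0.2, -1.2]
width: 0.047
```

>>> drive_tool --targets '[[[0, 0, -0.5, 0], [0, 0, -0.5, 0], [0, 0, -0.5, 0]]]'

```text
time_s: 35.4
eef_pos: [0.5594, -0.2872, 0.0266]
tool_rot: [-3.141, 0.0, -3.06]
wrist_force: [0.1, -0.5, -0.5]
width: 0.0472
```

>>> drive_tool --targets '[[[0, 0, -0.5, 0], [0, 0, -1, 0], [0, 0, -1, 0]]]'

```text
time_s: 35.7
eef_pos: [0.5594, -0.2873, 0.026]
tool_rot: [-3.141, 0.0, -3.06]
wrist_force: [-1.5, 1.8, 4.5]
width: 0.0475
```

>>> drive_tool --targets '[[[0, 0, 0.5, 0], [0, 0, 0.5, 0], [0, 0, 0.5, 0], [0, 0, 0.5, 0], [0, 0, 0.5, 0]]]' --fingers 72

```text
time_s: 36.2
eef_pos: [0.5593, -0.2871, 0.0258]
tool_rot: [3.141, -0.0, -3.06]
wrist_force: [-0.3, -1.0, -0.1]
width: 0.0611
```

>>> drive_tool --targets '[[[0, 0, 8, 0], [0, 0, 25, 0], [0, 0, 60, 0], [0, 0, 105, 0], [0, 0, 130, 0], [0, 0, 150, 0], [0, 0, 150, 0]]]'

```text
time_s: 36.9
eef_pos: [0.5618, -0.2888, 0.182]
tool_rot: [-3.136, 0.007, -3.06]
wrist_force: [0.2, -0.0, 0.2]
width: 0.0615
```

>>> drive_tool --targets '[[[-150, 120, 30, 0], [-150, 120, 30, 0], [-150, 120, 30, 0], [-150, 120, 30, 0], [-150, 120, 30, 0], [-150, 120, 30, 0], [-150, 120, 30, 0]]]'

```text
time_s: 37.6
eef_pos: [0.4099, -0.1677, 0.206]
tool_rot: [-3.141, 0.001, -3.06]
wrist_force: [0.2, -0.4, 0.8]
width: 0.0617
```

```bash
python3 look.py 18 .52 -.29 .03
python3 - <<'E'
from h import *
T=grab_frame('top');S=grab_frame('scene')
P=dict(large_cone=(.427,.301),small_cone=(.5875,.32),squat_jar=(.507,.311),lotus_pod=(.478,-.292),log_piece=(.5595,-.287),flat_slice=(.437,-.13),corked_bottle=(.442,.0025))
for o in P:
  for n,f in(('top',T),('scene',S)):
    print(o,n,[(at(f,r['pixel'],.035 if 'slice' not in o else .014)[:2].round(3).tolist(),round(r['score'],2)) for r in recognise(n,o)[:2]])
E
```

```text
37.7 [ 0.40992056 -0.1678239   0.2056921 ] [ 3.14136905e+00 -3.79273823e-04 -3.06034506e+00] 0.061523553103919694 [-0.20647576 -0.30169168 -0.47140504]
s crop origin 158 82
t crop origin 429 203
large_cone top [([0.43, 0.302], 0.68)]
large_cone scene [([0.426, 0.301], 0.62), ([0.559, -0.285], 0.34)]
small_cone top [([0.584, 0.317], 0.97)]
small_cone scene [([0.585, 0.318], 0.62)]
squat_jar top []
squat_jar scene [([0.506, 0.31], 0.95)]
lotus_pod top [([0.482, -0.291], 0.97)]
lotus_pod scene [([0.486, -0.287], 0.83)]
log_piece top [([0.561, -0.279], 0.87)]
log_piece scene [([0.56, -0.29], 0.97)]
flat_slice top [([0.436, -0.129], 0.6)]
flat_slice scene [([0.444, -0.128], 0.73)]
corked_bottle top [([0.444, 0.004], 0.6), ([0.506, 0.311], 0.2)]
corked_bottle scene [([0.444, 0.009], 0.72)]
```

View pics/s18.png

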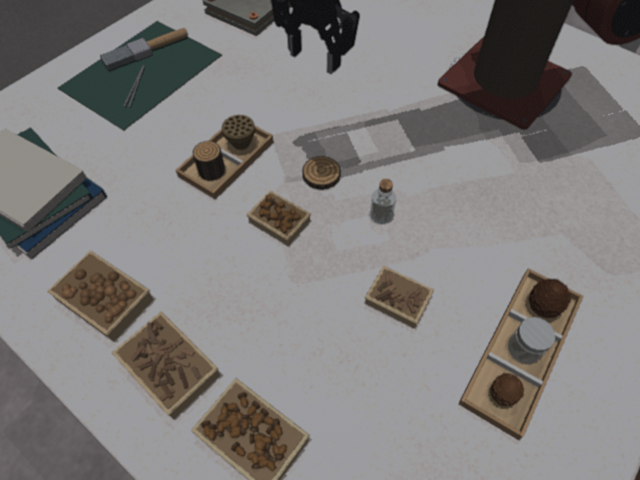

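View pics/t18.png

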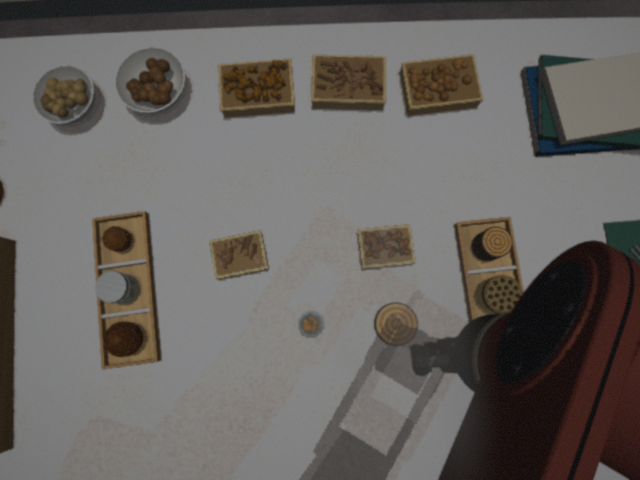

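The scene view shows all five pieces upright in their compartments. The large cone is at (548,298), the jar at (535,338), the small cone at (507,390), the log at (208,160) and the pod at (239,132). Box corners are at the same pixels as at the start. The slice (322,172) and bottle (383,203) have not moved.

```bash
python3 -c "
from station import *
print(sense()['wrist_force']);print(sign_off())"
```

```text
[-0.45990346 -0.06499696  0.65490081]
the job is handed in; nothing more can be done
None
```

Both boxes are filled and the job was handed in at about 38 s of the 112 s allowed; sign-off gives no verdict.

- **Long box:** the large cone is in the compartment nearest the robot, the squat jar in the middle and the small cone in the far one.
- **Short box:** the lotus pod is in the near compartment and the log piece in the far one.
- **Set-down:** each piece was lowered until it met the compartment floor, then released. The contact force was about 5 N for four of the pieces. The large cone gave a much weaker signal, about 1 N, at the expected height.

**Last checks:**
- In the final scene and top pictures all five pieces stand upright in their compartments.
- The box corners show at the same pixels as at the start, and the slice and bottle have not moved. The robot was clear of everything.
- The network positions for the pieces fall within about 8 mm of where I released them.

**Disagreements:** the final top view gave no detection of the jar, though the scene view found it at 0.95 and it is visible in both pictures. The scene network also suggested a second "large cone", with a low score, where the log stands. The two views differ by about 11 mm on the log and 8 mm on the slice. That is more than the calibration error, probably because the network reports a point amid what it sees; it is well inside the tolerances.

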